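Load the casting rings onto the furnace tray in pouring order

TASK

The four casting rings on the rack were poured from left to right as you see them, and must be cast in that order, so load them onto the furnace tray with the first poured (leftmost) ring in the bay next to the handle, where it comes out of the furnace first, and the others following in order, the rightmost in the bay farthest from the handle. Lift each ring straight off its rubber former and set it down gently, upright and funnel side down as it stands now, flat inside its own bay; the formers stay in the rack. Do not drop or tip the rings, and leave the beaker, the jar and the brush where they are.

Things in the scene. Friction and masses are not known exactly. Their poses are not given: they have to be found in the camera images.
- ring_a: casting ring, the smallest of four: an upright steel cylinder filled with plaster, 30 mm in diameter and 46 mm high; loose, 0.07 to 0.35 kg. Origin: centre of its underside, z up. A hollow below sits loosely (3 mm play) over its former's cone: it lifts straight off, clear after 12 mm.
- ring_b: casting ring, the second smallest of four: an upright steel cylinder filled with plaster, 36 mm in diameter and 50 mm high; loose, 0.07 to 0.35 kg. Origin: centre of its underside, z up. A hollow below sits loosely (3 mm play) over its former's cone: it lifts straight off, clear after 12 mm.
- ring_c: casting ring, the second largest of four: an upright steel cylinder filled with plaster, 42 mm in diameter and 54 mm high; loose, 0.07 to 0.35 kg. Origin: centre of its underside, z up. A hollow below sits loosely (3 mm play) over its former's cone: it lifts straight off, clear after 12 mm.
- ring_d: casting ring, the largest of four: an upright steel cylinder filled with plaster, 48 mm in diameter and 58 mm high; loose, 0.07 to 0.35 kg. Origin: centre of its underside, z up. A hollow below sits loosely (3 mm play) over its former's cone: it lifts straight off, clear after 12 mm.
- former_a: black rubber former on which ring_a stands at the start, fixed in the rack: round foot 44 mm across, low rim outside the ring up to 9 mm, cone in the middle up to 17 mm (hidden under the ring). Origin: centre of its underside; the ring's underside is 6 mm above it.
- former_b: black rubber former on which ring_b stands at the start, fixed in the rack: round foot 50 mm across, low rim outside the ring up to 9 mm, cone in the middle up to 17 mm (hidden under the ring). Origin: centre of its underside; the ring's underside is 6 mm above it.
- former_c: black rubber former on which ring_c stands at the start, fixed in the rack: round foot 56 mm across, low rim outside the ring up to 9 mm, cone in the middle up to 17 mm (hidden under the ring). Origin: centre of its underside; the ring's underside is 6 mm above it.
- former_d: black rubber former on which ring_d stands at the start, fixed in the rack: round foot 62 mm across, low rim outside the ring up to 9 mm, cone in the middle up to 17 mm (hidden under the ring). Origin: centre of its underside; the ring's underside is 6 mm above it.
- former_rack: low grey plastic rack, fixed, 90 x 306 mm, rim 15 mm high; carries the formers in a row along its y. Origin: centre of its underside; x away from the robot, y to its left (within 0.25 rad). Formers at x = 0, y = +105, +35, -35, -105 mm, z = 10 mm. Leftmost ring (largest y) poured first, rightmost last. Finger room is before and behind the row, little between the rings.
- furnace_tray: metal tray, fixed, 267 x 69 mm, wire handle at its right-hand end as the robot sees it. Origin: centre of its underside; x along the row, away from the handle, to the left (within 0.3 rad). Four bays 63 mm square inside, centres x = -99 (next to the handle), -33, +33, +99 mm, y = 0; floor 6 mm above the origin, dividers up to 14, walls to 16 mm. Finger room at the long sides. A wall shelf hangs above the back of the bench (from x = 0.61 m, 0.47 m up).
- beaker: clear measuring beaker, 65 mm across, 88 mm high, standing on the bench between rack and tray; bystander, to be left alone. Origin: centre of its underside.
- jar: brown wax jar with white lid, 52 mm across, 48 mm high, standing near the beaker; bystander, to be left alone. Origin: centre of its underside.
- plaster_brush: wooden dust brush, 150 mm long, 26 mm wide, 25 mm high, lying on the bench between rack and tray; bystander, to be left alone. Origin: centre of its underside.

How it is judged:
At the end, for the whole second after the job is handed in: Every ring stands flat in its bay at rest (underside within 4 mm of the floor, lean under 0.08 rad, centre within 18 mm of the bay centre along and across): the rack's leftmost in the bay next to the handle, the second in the second, the third in the third, the rightmost in the farthest (((y of former_a in the frame of former_rack between 0.085 and 0.125 m and x of ring_a in the frame of furnace_tray between -0.117 and -0.081 m) or (y of former_a in the frame of former_rack between 0.015 and 0.055 m and x of ring_a in the frame of furnace_tray between -0.051 and -0.015 m) or (y of former_a in the frame of former_rack between -0.055 and -0.015 m and x of ring_a in the frame of furnace_tray between 0.015 and 0.051 m) or (y of former_a in the frame of former_rack between -0.125 and -0.085 m and x of ring_a in the frame of furnace_tray between 0.081 and 0.117 m)) and y of ring_a in the frame of furnace_tray between -0.018 and 0.018 m and z of ring_a in the frame of furnace_tray between 0.003 and 0.01 m and angle between each of ring_a, ring_b, ring_c, ring_d's own z axis and vertical below 0.08 rad and linear speed of each of ring_a, ring_b, ring_c, ring_d below 0.02 m/s and ((y of former_b in the frame of former_rack between 0.085 and 0.125 m and x of ring_b in the frame of furnace_tray between -0.117 and -0.081 m) or (y of former_b in the frame of former_rack between 0.015 and 0.055 m and x of ring_b in the frame of furnace_tray between -0.051 and -0.015 m) or (y of former_b in the frame of former_rack between -0.055 and -0.015 m and x of ring_b in the frame of furnace_tray between 0.015 and 0.051 m) or (y of former_b in the frame of former_rack between -0.125 and -0.085 m and x of ring_b in the frame of furnace_tray between 0.081 and 0.117 m)) and y of ring_b in the frame of furnace_tray between -0.018 and 0.018 m and z of ring_b in the frame of furnace_tray between 0.003 and 0.01 m and ((y of former_c in the frame of former_rack between 0.085 and 0.125 m and x of ring_c in the frame of furnace_tray between -0.117 and -0.081 m) or (y of former_c in the frame of former_rack between 0.015 and 0.055 m and x of ring_c in the frame of furnace_tray between -0.051 and -0.015 m) or (y of former_c in the frame of former_rack between -0.055 and -0.015 m and x of ring_c in the frame of furnace_tray between 0.015 and 0.051 m) or (y of former_c in the frame of former_rack between -0.125 and -0.085 m and x of ring_c in the frame of furnace_tray between 0.081 and 0.117 m)) and y of ring_c in the frame of furnace_tray between -0.018 and 0.018 m and z of ring_c in the frame of furnace_tray between 0.003 and 0.01 m and ((y of former_d in the frame of former_rack between 0.085 and 0.125 m and x of ring_d in the frame of furnace_tray between -0.117 and -0.081 m) or (y of former_d in the frame of former_rack between 0.015 and 0.055 m and x of ring_d in the frame of furnace_tray between -0.051 and -0.015 m) or (y of former_d in the frame of former_rack between -0.055 and -0.015 m and x of ring_d in the frame of furnace_tray between 0.015 and 0.051 m) or (y of former_d in the frame of former_rack between -0.125 and -0.085 m and x of ring_d in the frame of furnace_tray between 0.081 and 0.117 m)) and y of ring_d in the frame of furnace_tray between -0.018 and 0.018 m and z of ring_d in the frame of furnace_tray between 0.003 and 0.01 m); the robot touches nothing.
It fails at once if a ring is tipped over (leans more than 0.6 rad) (angle between any of ring_a, ring_b, ring_c, ring_d's own z axis and vertical above 0.6 rad).
It fails at once if a ring is dropped (moves faster than 0.5 m/s, a fall of 13 mm, with no finger on it) ((linear speed of ring_a above 0.5 m/s and contact force between the fingers and ring_a below 0.1 N) or (linear speed of ring_b above 0.5 m/s and contact force between the fingers and ring_b below 0.1 N) or (linear speed of ring_c above 0.5 m/s and contact force between the fingers and ring_c below 0.1 N) or (linear speed of ring_d above 0.5 m/s and contact force between the fingers and ring_d below 0.1 N)).
It fails at once if a ring is pressed onto the tray with more than 70 N (contact force between any of ring_a, ring_b, ring_c, ring_d and furnace_tray above 70 N).
It fails at once if the beaker, jar or brush is pushed more than 25 mm from its place (distance of any of beaker, jar, plaster_brush from where it was at the start of the episode above 0.025 m).
It also fails if it takes over 122 s, if anything falls off the work surface, if the arm or the gripper's body presses on something with over 40 N, if the wrist force passes 120 N, or if a joint passes its speed limit or range.

ROBOT

A 6-joint arm with a two-finger parallel gripper is mounted at the origin on a cart in front of the work surface, level with it; the furniture and walls round the work are solid. World frame = base frame: x ahead of the robot, y to its left, z up, the work surface at z = 0. Lengths are in m, angles in rad, forces in N, time in s.
With the tool pointing down it reaches from about 0.25 to 0.725 m from the base axis. Payload 4 kg.
Tool frame: the origin (TCP) lies on the centre line of the jaws, within the pads' length; the fingertips stand 17 mm ahead of it and the grasp point (between the pads) lies 2 mm behind it; z points along the fingers, y is the line along which they close (so a half turn about z gives the same grasp; the last joint's range is limited). The gripper opens to 85 mm and grips with 20 to 120 N. Pads are 22 mm wide; open, the fingers measure 114 mm over their backs; the gripper's body (76 mm by 85 mm) begins 54 mm behind the grasp point. The pads swing forward as they close: fully open they stand 13 mm farther back than shut.
Start: joints at [1.223, 0.241, 0.005, 1.335, 0, 1.571], TCP at [0.17, 0.47, 0.248] pointing down, gripper open.
Joint ranges: [-2.72, 2.72], [-1.05, 1.87], [-1.09, 1.28], [-1.99, 2.15], [-1.42, 1.44], [-3.14, 3.14]. Speed limits (rad/s): [2.79, 2.79, 3.14, 3.14, 3.14, 3.14].

INTERFACE

Orientations are given as a unit quaternion [x, y, z, w].
In Python, from workcell import get_obs, imaging, order gives the robot as it stands.
- The arm moves only by the tool apply_moves, never from a script. Its argument "targets" is a list that holds one entry, the list of rows, each a list of 5 numbers: the shift along the world's x, y, z in units of 40 mm (1.0 is 40 mm), then the turn about the world's z in degrees, then the gripper command: -1 is shut, 1 is fully open, values between are in proportion. In form: [[[dx, dy, dz, turn, fingers], ...]]. A call has 1 to 8 rows; each row shifts and turns the commanded pose from where the row before left it; what a row does not reach is not made up. A row lasts 1/12 s, in which the tool goes at most 41.7 mm and 7.16 degrees, less where a joint would pass 70% of its speed; a pose out of reach is approached as far as the arm can. A call is refused whole if a number of a shift passes 1 or a number of a turn 7.16, either way. A call with a gripper value outside its range is refused whole. The fingers move at their own pace and stop on an object; the grip force is fixed at half the most. Time passes only in rows, so rows that do not move let the fingers close. It gives the time, the measured TCP pose, the force, the opening and the grip force at its end, in the units of the state.
- get_obs(): the state, without advancing time (a new reading comes with each control period).
- imaging.camera(name): name is "scene" or "top"; returns (picture, depth): 400x640x3 uint8, blue, green, red; 400x640 float32, m along the optical axis (not along the pixel's ray), 0 where there is no reading.
- imaging.get_calibration(name): a dict with "camera_matrix" (3x3 intrinsics, pixels), "k1" (the pictures are not rectified: a ray, as slopes to the right and down, at radius r is drawn at 1 + k1 r^2 times it, then the intrinsics apply), "eye" and "rotation" of the camera in the world. Camera axes: x right, y down, z forward; pixel columns grow to the right and rows downward; lengths in m; the calibration is good to about 2 mm. A picture is of the moment at which its call begins. get_calibration takes no time and is no camera call.
- order.job_done(): hands the job in; it is judged then, once.
The state is a dict: "clock": time; "joint_pos": joint angles; "joint_vel": joint speeds; "tau": joint torques, N m; "eef_pos": TCP position; "tool_rot": TCP orientation; "ft_force": force on the tool from outside, world axes, zero at the start; "ft_torque": the same for the moment, N m; "grip_width": finger opening in m; "grasp_force": force on a finger pad.
Only numpy, scipy, OpenCV 4.12 (cv2) and the standard library are available. Lean on these libraries where they do the work, as an engineer would, in place of code of your own. Each camera call takes 0.05 s, during which the arm holds its last target. There are 200 camera calls.

## Working session

There is one attempt and no reset: what is moved stays moved. The work goes in short steps, Python scripts to look and compute and a tool call to move; the robot and the scene stay as the last step left them, time stands still between calls to the robot, and variables do not carry over. Pictures are saved under pics/ and viewed, at most 14 in all, crops included, and the job is handed in when it is done.

Besides the shell and the picture viewer there is one more tool, called after "Emit:" by a JSON object that holds its "name" and its "arguments". apply_moves: Moves the arm, as the interface text tells. Its arguments: {"type":"object","properties":{"targets":{"type":"array","items":{"type":"array","items":{"type":"array","items":{"type":"number"}}}}},"required":["targets"]}

```bash
mkdir -p pics && cat > h.py <<'E'
import numpy as np, cv2
from workcell import get_obs, imaging, order
def cloud(name):
    im,d=imaging.camera(name); c=imaging.get_calibration(name)
    K=np.array(c["camera_matrix"]);k1=c["k1"]
    v,u=np.mgrid[0:400,0:640].astype(np.float32)
    p=cv2.undistortPoints(np.stack([u.ravel(),v.ravel()],1)[:,None].astype(np.float64),K,np.array([k1,0,0,0.]))[:,0].reshape(400,640,2)
    P=np.dstack([p[...,0]*d,p[...,1]*d,d])
    W=P@np.array(c["rotation"]).T+np.array(c["eye"])
    W[d==0]=np.nan
    return im,W,c
E
python3 - <<'E'
from h import *
o=get_obs();print(o)
for n in("scene","top"):
    im,W,c=cloud(n);print(c["eye"],c["rotation"]);cv2.imwrite(f"pics/{n}0.png",im);np.savez(f"{n}0.npz",im=im,W=W)
E
```

```text
{'clock': 0.0, 'joint_pos': array([1.22300417e+00, 2.41447183e-01, 3.67032982e-03, 1.33518924e+00,
       1.77172051e-05, 1.57081204e+00]), 'joint_vel': array([ 0.00087329, -0.00016491, -0.00064437,  0.00045   , -0.00060992,
        0.00125685]), 'tau': array([-6.54594824e-04, -3.72317863e+01,  2.52406794e+01,  1.70435017e-02,
        2.70513323e-05, -3.89685244e-07]), 'eef_pos': array([0.17019611, 0.46948454, 0.24737527]), 'tool_rot': array([ 1.73028615e-01,  9.84916200e-01, -1.06699174e-03, -1.96424467e-04]), 'ft_force': array([ 0.02205449, -0.49856319, -0.47493223]), 'ft_torque': array([-0.01560281,  0.02921834, -0.00936327]), 'grasp_force': 0.0, 'grip_width': 0.08547539722230661}Traceback (most recent call last):
  File "<stdin>", line 4, in <module>
  File "h.py", line 9, in cloud
    W=P@np.array(c["rotation"]).T+np.array(c["eye"])
      ~^~~~~~~~~~~~~~~~~~~~~~~~~~
ValueError: matmul: Input operand 1 has a mismatch in its core dimension 0, with gufunc signature (n?,k),(k,m?)->(n?,m?) (size 4 is different from 3)
```

```bash
sed -i 's/^    W=P@.*/    W=P@Rotation.from_quat(c["rotation"]).as_matrix().T+np.array(c["eye"])/; 1a from scipy.spatial.transform import Rotation' h.py
python3 - <<'E'
from h import *
for n in("scene","top"):
    im,W,c=cloud(n);print(c);cv2.imwrite(f"pics/{n}0.png",im);np.savez(f"{n}0.npz",im=im,W=W)
    print(np.nanpercentile(W[...,2],[5,50,95]))
E
```

```text
{'camera_matrix': array([[458.74939147,   0.        , 324.25345466],
       [  0.        , 458.74939147, 202.17135367],
       [  0.        ,   0.        ,   1.        ]]), 'k1': -0.0939221905841442, 'eye': array([-0.17514172,  0.7085278 ,  0.52560049]), 'rotation': array([-0.3104752 ,  0.79248842, -0.48815602,  0.19305687])}
[-0.1969619   0.08414779  0.45993313]
{'camera_matrix': array([[426.96670799,   0.        , 318.73191343],
       [  0.        , 426.96670799, 202.56172065],
       [  0.        ,   0.        ,   1.        ]]), 'k1': -0.08888262126083644, 'eye': array([ 0.25522749, -0.02561516,  1.33933194]), 'rotation': array([ 0.70757984, -0.70137323,  0.06132692, -0.06037688])}
[-0.93888045  0.00851461  0.74982122]
```

View pics/scene0.png

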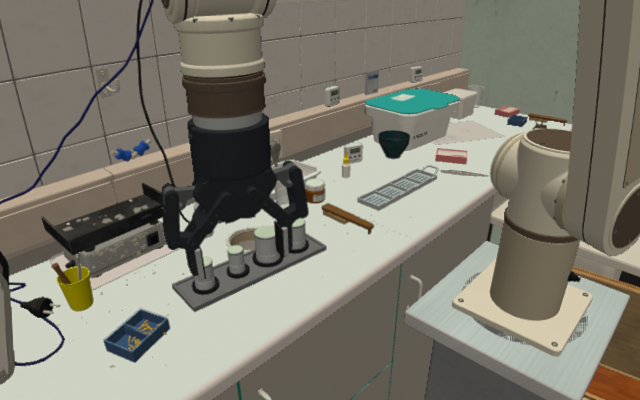

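View pics/top0.png

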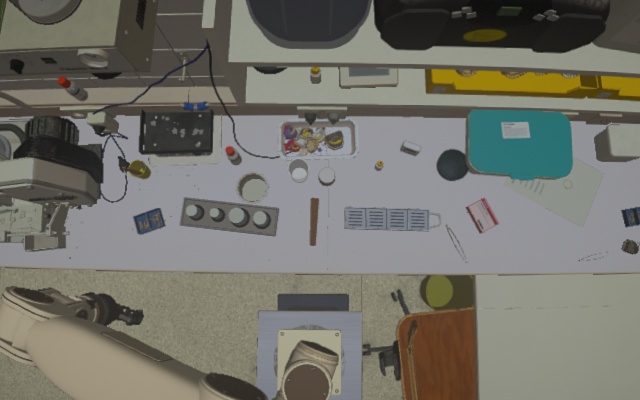

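```bash
cat > m.py <<'E'
from h import *
def rect(W,u,v,zlo,zhi,half):
    c=W[v,u]; m=(np.abs(W-c)[...,:2].max(2)<half)&(W[...,2]>zlo)&(W[...,2]<zhi)
    return m
def circ(W,z,c,r):  # points near height
    m=(np.hypot(W[...,0]-c[0],W[...,1]-c[1])<r)&(W[...,2]>z-.006)&(W[...,2]<z+.006)
    p=W[m][:,:2].astype(np.float32)
    return m
E
python3 - <<'E'
from m import *
f=np.load("top0.npz");W=f["W"]
for u,v in [(60,180),(194,212),(213,213),(238,215),(261,218),(299,170),(327,176),(314,222),(390,219),(350,150),(305,385)]: print(u,v,np.round(W[v,u],4))
# cluster heights near rack
bench=np.nanmedian(W[235:260,300:400,2]);print("bench",bench)
for name,(u0,u1,v0,v1) in dict(rings=(175,285,195,240),bj=(285,345,155,190)).items():
    Z=W[v0:v1,u0:u1,2]; m=(Z>.04).astype(np.uint8)
    n,l,s,ce=cv2.connectedComponentsWithStats(m)
    for i in range(1,n):
        if s[i,4]<15: continue
        P=W[v0:v1,u0:u1][l==i]; h=np.nanpercentile(P[:,2],80)
        T=P[P[:,2]>h-.006]; (c,r)=cv2.minEnclosingCircle(T[:,:2].astype(np.float32))
        print(name,ce[i]+[u0,v0],s[i,4],"h",round(h,4),"mean",T.mean(0).round(4),"circ",np.round(c,4),round(r,4))
for name,(u0,u1,v0,v1,zl,zh) in dict(rack=(170,290,190,245,.006,.018),tray=(335,450,200,240,.004,.02),brush=(300,328,190,250,.008,.05)).items():
    P=W[v0:v1,u0:u1].reshape(-1,3);P=P[(P[:,2]>zl)&(P[:,2]<zh)]
    print(name,len(P),cv2.minAreaRect(P[:,:2].astype(np.float32)*1000),np.median(P[:,2]))
im=f["im"]; a=cv2.resize(im[190:245,170:290],None,fx=6,fy=6,interpolation=2);b=cv2.resize(im[190:245,335:450],(720,330),interpolation=2)
a=a[:300];b=b[:300]
cv2.imwrite("pics/z.png",np.vstack([a,b]))
E
```

```text
60 180 [0.5018 0.6781 0.2445]
194 212 [0.4439 0.3513 0.0691]
213 213 [0.4423 0.2943 0.0634]
238 215 [0.4353 0.2155 0.0746]
261 218 [0.427  0.1461 0.0737]
299 170 [0.594  0.0381 0.0021]
327 176 [ 0.5629 -0.0512  0.0524]
314 222 [ 0.4228 -0.0122  0.0239]
390 219 [ 0.4365 -0.2517  0.0073]
350 150 [ 0.6616 -0.1264  0.0054]
305 385 [0.0062 0.0018 0.3122]
bench 0.0008338216591703418
rings [191.79856115 210.60431655] 139 h 0.0694 mean [0.4503 0.362  0.0678] circ [0.449  0.3619] 0.0191
rings [214.83870968 212.65591398] 93 h 0.0651 mean [0.4446 0.2902 0.0635] circ [0.4448 0.2906] 0.0152
rings [236.77314815 215.51851852] 216 h 0.0767 mean [0.4354 0.2216 0.0751] circ [0.435  0.2223] 0.0236
rings [259.52873563 218.06321839] 174 h 0.073 mean [0.4291 0.1524 0.0712] circ [0.4288 0.1525] 0.0211
bj [297.5215311  167.01913876] 209 h 0.0884 mean [0.5809 0.0395 0.0881] circ [0.5779 0.0383] 0.0329
bj [326.45116279 174.93953488] 215 h 0.0515 mean [ 0.5678 -0.0497  0.05  ] circ [ 0.5676 -0.049 ] 0.0257
rack 1876 ((439.3665466308594, 262.451904296875), (173.41867065429688, 372.7458190917969), 0.6842718124389648) 0.01173951148646557
tray 1995 ((435.78173828125, -259.4244384765625), (125.16476440429688, 363.0038146972656), 0.3814921975135803) 0.007678987421140038
brush 343 ((438.93994140625, -13.588147163391113), (175.55471801757812, 28.133222579956055), 0.7165591716766357) 0.025440591750291563
```

View pics/z.png

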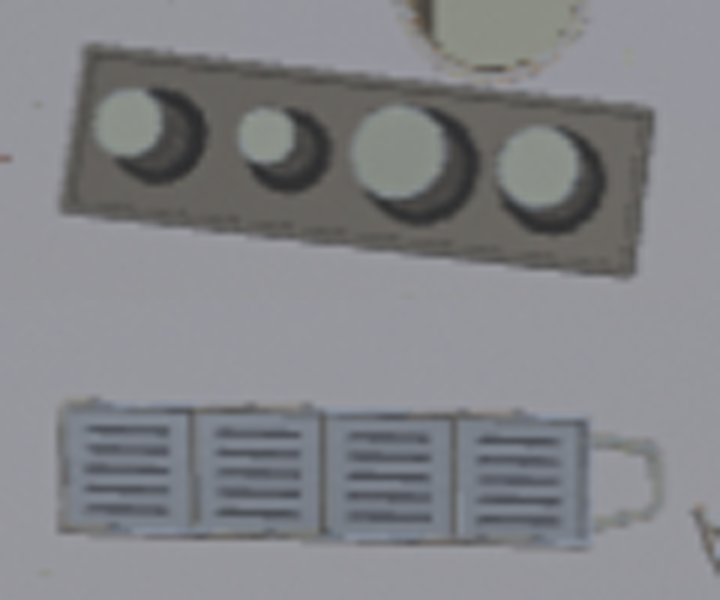

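```bash
cat >> m.py <<'E'
def ray(name,uv,z):
    c=imaging.get_calibration(name)
    p=cv2.undistortPoints(np.array(uv,float)[:,None],np.array(c["camera_matrix"]),np.array([c["k1"],0,0,0.]))[:,0]
    d=np.c_[p,np.ones(len(p))]@Rotation.from_quat(c["rotation"]).as_matrix().T
    e=np.array(c["eye"]); return (e+d*((z-e[2])/d[:,2])[:,None])[:,:2]
E
python3 - <<'E'
from m import *
a=lambda L:[(170+(x+.5)/6-.5,190+(y+.5)/6-.5) for x,y in L]
b=lambda L:[(335+(x+.5)/6.26-.5,190+(y-300+.5)/6-.5) for x,y in L]
B=ray("top",b([(518,487),(389,481),(260,476),(128,470)]),.006);print("bays",B.round(4))
C=ray("top",b([(62,403),(590,420),(588,547),(60,533)]),.012);print("traycorners",C.round(4),C.mean(0))
d=B[3]-B[0];print("len",np.linalg.norm(d),"tray x dir deg",np.degrees(np.arctan2(d[1],d[0])))
for n,xy,z in(("b",(130,123),.066),("a",(267,136),.062),("d",(400,153),.074),("c",(538,167),.07)): print(n,ray("top",a([xy]),z).round(4))
C=ray("top",a([(85,47),(653,108),(632,276),(64,213)]),.013);print("rackcorners",C.round(4),C.mean(0))
f=np.load("top0.npz");W=f["W"];print("dish z",W[183:204:3,252].round(3))
P=W[200:240,335:450].reshape(-1,3);P=P[(P[:,2]>.004)&(P[:,2]<.02)&(P[:,0]>.37)&(P[:,0]<.5)];print(np.median(P,0))
E
```

```text
bays [[ 0.4317 -0.3388]
 [ 0.4344 -0.2732]
 [ 0.4366 -0.2079]
 [ 0.4392 -0.1413]]
traycorners [[ 0.4736 -0.1077]
 [ 0.4668 -0.3753]
 [ 0.3995 -0.372 ]
 [ 0.405  -0.1066]] [ 0.43622095 -0.24037832]
len 0.19768406496136218 tray x dir deg 87.82982427113463
b [[0.4502 0.361 ]]
a [[0.4448 0.2914]]
d [[0.4351 0.2209]]
c [[0.4293 0.1519]]
rackcorners [[0.4989 0.4038]
 [0.4689 0.1004]
 [0.3805 0.1092]
 [0.4101 0.4096]] [0.43957482 0.25574946]
dish z [[ 0.629  0.246 -0.358]
 [ 0.617  0.246 -0.359]
 [ 0.606  0.246 -0.365]
 [ 0.593  0.245 -0.363]
 [ 0.579  0.244 -0.357]
 [ 0.567  0.244 -0.36 ]
 [ 0.491  0.187  0.   ]]
[ 0.4359475  -0.2416349   0.00767899]
```

Emit:
{"name": "apply_moves", "arguments": {"targets": [[[0.6, -0.2, -0.2, -7, 0.3], [0.8, -0.3, -0.3, -7, 0.3], [0.8, -0.3, -0.3, -7, 0.3], [0.8, -0.3, -0.3, -7, 0.3], [0.8, -0.3, -0.3, -7, 0.3], [0.8, -0.3, -0.3, -7, 0.3], [0.8, -0.3, 0, -7, 0.3], [0.8, -0.3, 0, -7, 0.3]]]}}

```text
clock: 0.82
eef_pos: [0.4191, 0.3765, 0.1787]
tool_rot: [0.618, 0.787, -0.002, -0.0]
ft_force: [-0.1, 1.6, 0.2]
grip_width: 0.0556
grasp_force: 0.0
```

Emit:
{"name": "apply_moves", "arguments": {"targets": [[[0.3, -0.2, -0.5, -6, 0.25], [0.3, -0.2, -0.5, -6, 0.25], [0.19, -0.015, -0.5, -6, 0.25], [0, 0, 0, 0, 0.25], [0, 0, -0.4, 0, 0.25], [0, 0, -0.4, 0, 0.25], [0, 0, 0, 0, 0.25], [0, 0, 0, 0, 0.25]]]}}

```text
clock: 1.48
eef_pos: [0.449, 0.3614, 0.0883]
tool_rot: [0.73, 0.683, -0.001, -0.0]
ft_force: [-0.2, 0.1, 0.2]
grip_width: 0.0533
grasp_force: 0.0
```

```bash
python3 - <<'E'
from h import *
im,W,c=cloud("scene");cv2.imwrite("pics/s1.png",cv2.resize(im[150:310,140:360],(792,576),interpolation=2));print(get_obs()["eef_pos"])
E
```

```text
[0.44976794 0.36194264 0.08920021]
```

View pics/s1.png

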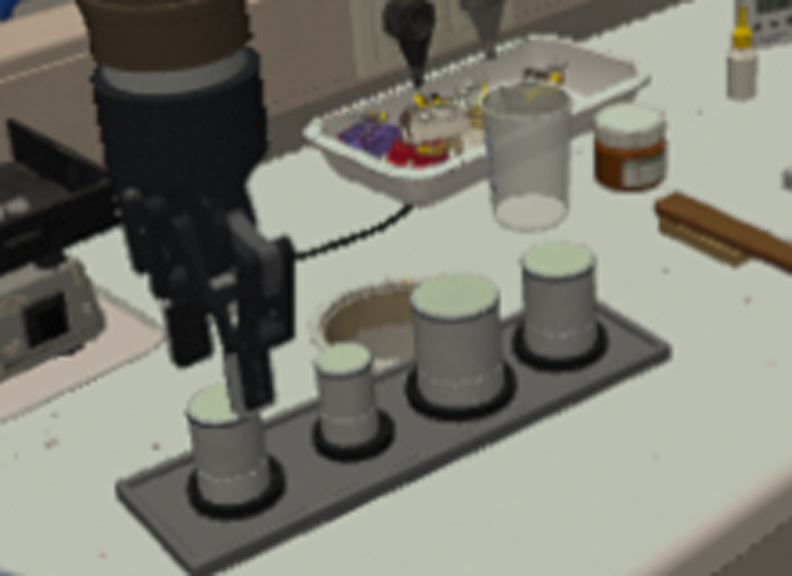

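The gripper straddles the leftmost ring (crop px 228,440): one finger in front, one behind. Now I lower and close.

Emit:
{"name": "apply_moves", "arguments": {"targets": [[[0, 0, -0.35, 0, 0.25], [0, 0, -0.35, 0, 0.25], [0, 0, -0.35, 0, 0.25], [0, 0, 0, 0, 0.25], [0, 0, 0, 0, -0.1], [0, 0, 0, 0, -0.4], [0, 0, 0, 0, -1], [0, 0, 0, 0, -1]]]}}

```text
clock: 2.2
eef_pos: [0.4508, 0.3623, 0.0479]
tool_rot: [0.731, 0.683, 0.001, 0.0]
ft_force: [0.1, -0.2, 3.7]
grip_width: 0.035
grasp_force: 59.7
```

Emit:
{"name": "apply_moves", "arguments": {"targets": [[[0, 0, 0, 0, -1], [0, 0, 0, 0, -1], [0, 0, 0.1, 0, -1], [0, 0, 0.2, 0, -1], [0, 0, 0.2, 0, -1], [0, 0, 0.3, 0, -1]]]}}

```text
clock: 2.7
eef_pos: [0.4494, 0.3609, 0.0782]
tool_rot: [0.731, 0.682, -0.001, -0.0]
ft_force: [0.8, -0.4, -1.4]
grip_width: 0.0344
grasp_force: 59.8
```

Emit:
{"name": "apply_moves", "arguments": {"targets": [[[0, 0, 0.3, 0, -1], [0, 0, 0.5, 0, -1], [0, 0, 0.5, 0, -1], [0, -0.2, 0.5, 0, -1], [0, -0.4, 0, 0, -1], [0, -0.6, 0, 0, -1], [0, -0.8, 0, 0, -1], [0, -0.8, 0, 0, -1]]]}}

```text
clock: 3.37
eef_pos: [0.4499, 0.2488, 0.151]
tool_rot: [0.73, 0.683, 0.0, 0.0]
ft_force: [0.6, 0.8, -0.7]
grip_width: 0.0347
grasp_force: 59.8
```

Emit:
{"name": "apply_moves", "arguments": {"targets": [[[0, -0.85, 0, 0, -1], [0, -0.85, 0, 0, -1], [0, -0.85, 0, 0, -1], [0, -0.85, 0, 0, -1], [0, -0.85, 0, 0, -1], [0, -0.85, 0, 0, -1], [0, -0.85, 0, 0, -1], [0, -0.85, 0, 0, -1]]]}}

```text
clock: 4.03
eef_pos: [0.4498, -0.0242, 0.1511]
tool_rot: [0.731, 0.682, 0.0, 0.0]
ft_force: [-0.2, 0.2, -1.5]
grip_width: 0.0344
grasp_force: 59.8
```

Emit:
{"name": "apply_moves", "arguments": {"targets": [[[0, -0.85, 0, 0, -1], [0, -0.85, 0, 0, -1], [0, -0.85, 0, 0, -1], [-0.05, -0.85, 0, 0, -1], [-0.1, -0.85, 0, 0, -1], [-0.1, -0.85, 0, 0, -1], [-0.1, -0.85, 0, 0, -1], [-0.1, -0.85, 0, 0, -1]]]}}

```text
clock: 4.7
eef_pos: [0.4315, -0.2963, 0.151]
tool_rot: [0.731, 0.682, 0.0, 0.0]
ft_force: [0.8, -0.1, -2.0]
grip_width: 0.0349
grasp_force: 59.8
```

Emit:
{"name": "apply_moves", "arguments": {"targets": [[[0, -0.6, 0, 0, -1], [0, -0.35, 0, 0, -1], [0, -0.15, 0, 0, -1], [0, 0, -0.4, 0, -1], [0, 0, -0.6, 0, -1], [0, 0, -0.6, 0, -1], [0, 0, -0.4, 0, -1], [0, 0, 0, 0, -1]]]}}

```text
clock: 5.37
eef_pos: [0.4298, -0.3352, 0.0668]
tool_rot: [0.73, 0.683, -0.0, -0.004]
ft_force: [-1.1, -0.1, -1.5]
grip_width: 0.0346
grasp_force: 59.9
```

```bash
python3 - <<'E'
from h import *
im,W,c=cloud("scene");cv2.imwrite("pics/s2.png",cv2.resize(im[90:230,320:480],(640,560),interpolation=2));o=get_obs();print(o["eef_pos"],o["grip_width"],o["ft_force"])
E
```

```text
[ 0.43084346 -0.3361365   0.06871019] 0.034775069734349434 [ 0.00653155 -0.06004388 -1.32843799]
```

View pics/s2.png

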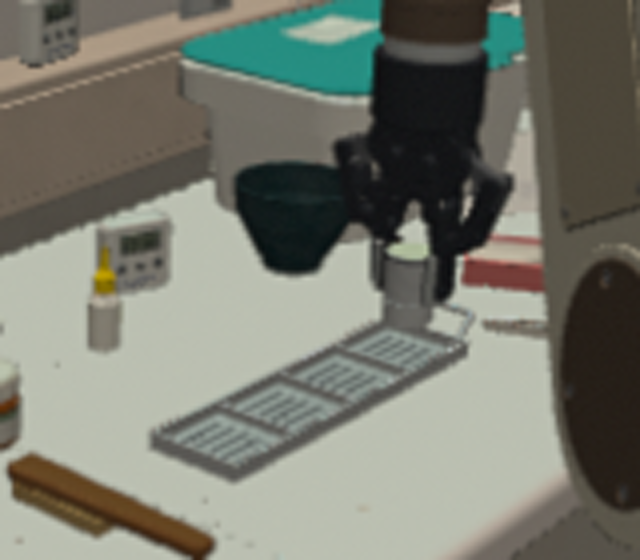

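Ring is upright over the handle-side bay (crop px 407,290 above bay 405,348). Lowering gently.

Emit:
{"name": "apply_moves", "arguments": {"targets": [[[0, 0, -0.2, 0, -1], [0, 0, -0.2, 0, -1], [0, 0, -0.15, 0, -1], [0, 0, -0.1, 0, -1], [0, 0, -0.1, 0, -1], [0, 0, -0.05, 0, -1], [0, 0, 0, 0, -1]]]}}

```text
clock: 6.0
eef_pos: [0.432, -0.3386, 0.0382]
tool_rot: [0.731, 0.682, 0.0, -0.0]
ft_force: [0.6, 0.3, -1.3]
grip_width: 0.0344
grasp_force: 60.0
```

```bash
python3 - <<'E'
from h import *
im,W,c=cloud("scene");o=get_obs();print(o["eef_pos"],o["grip_width"],o["ft_force"])
m=W[165:185,405:440];print(m[::4,::7,2].round(3))
E
```

```text
[ 0.43203575 -0.33865045  0.03834796] 0.034729492486135854 [-0.71250203  0.36537441 -1.31312242]
[[ 0.002  0.043  0.054  0.056  0.002]
 [ 0.001  0.031  0.041  0.045  0.004]
 [ 0.001  0.011  0.029  0.036  0.002]
 [ 0.013  0.008  0.019  0.015  0.016]
 [ 0.008  0.01   0.017  0.014 -0.   ]]
```

Emit:
{"name": "apply_moves", "arguments": {"targets": [[[0, 0, -0.03, 0, -1], [0, 0, 0, 0, -1], [0, 0, -0.02, 0, -1], [0, 0, 0, 0, -1]]]}}

```text
clock: 6.38
eef_pos: [0.4323, -0.3389, 0.0379]
tool_rot: [0.731, 0.682, 0.0, 0.001]
ft_force: [-2.8, 1.8, 9.6]
grip_width: 0.0347
grasp_force: 60.8
```

Emit:
{"name": "apply_moves", "arguments": {"targets": [[[0, 0, 0.01, 0, -0.1], [0, 0, 0, 0, 0.1], [0, 0, 0, 0, 0.25], [0, 0, 0, 0, 0.25], [0, 0, 0.2, 0, 0.25], [0, 0, 0.4, 0, 0.25], [0, 0, 0.6, 0, 0.25], [0, 0, 0.6, 0, 0.25]]]}}

```text
clock: 7.05
eef_pos: [0.4314, -0.3381, 0.1091]
tool_rot: [0.731, 0.682, -0.0, -0.001]
ft_force: [0.5, 0.1, -0.1]
grip_width: 0.0536
grasp_force: 0.0
```

```bash
cat >> m.py <<'E'
def tray():
    im,W,c=cloud("scene")
    m=(W[...,2]>.045)&(W[...,2]<.085)&(abs(W[...,0]-.436)<.03)&(W[...,1]<-.1)&(W[...,1]>-.38)
    n,l,s,ce=cv2.connectedComponentsWithStats(m.astype(np.uint8))
    for i in range(1,n):
        if s[i,4]>10:
            P=W[l==i]; t=P[P[:,2]>P[:,2].max()-.006]; print("ring top",t.mean(0).round(4),"zmax",P[:,2].max().round(4),ce[i].round(),s[i,4])
    print(get_obs()["eef_pos"],get_obs()["clock"]); return im
E
python3 - <<'E'
from m import *
tray()
E
```

```text
ring top [ 0.429  -0.3345  0.0575] zmax 0.0598 [421. 164.] 103
[ 0.43421271 -0.34027105  0.1148714 ] 7.1
```

Emit:
{"name": "apply_moves", "arguments": {"targets": [[[0, 0, 0.5, 0, 0.2], [0, 0.4, 0.5, 0, 0.2], [0, 0.7, 0, 0, 0.2], [0, 0.9, 0, 0, 0.2], [0, 0.9, 0, 0, 0.2], [0, 0.9, 0, 0, 0.2], [0, 0.9, 0, 0, 0.2], [0, 0.9, 0, 0, 0.2]]]}}

```text
clock: 7.77
eef_pos: [0.4318, -0.113, 0.1492]
tool_rot: [0.731, 0.682, 0.0, 0.0]
ft_force: [0.9, -0.1, 0.2]
grip_width: 0.0512
grasp_force: 0.0
```

Emit:
{"name": "apply_moves", "arguments": {"targets": [[[0, 0.9, 0, 0, 0.2], [0, 0.9, 0, 0, 0.2], [0, 0.9, 0, 0, 0.2], [0, 0.9, 0, 0, 0.2], [0, 0.9, 0, 0, 0.2], [0.1, 0.9, 0, 0, 0.2], [0.1, 0.9, 0, 0, 0.2], [0.13, 0.9, 0, 0, 0.2]]]}}

```text
clock: 8.43
eef_pos: [0.445, 0.1754, 0.1493]
tool_rot: [0.731, 0.683, 0.0, 0.0]
ft_force: [0.2, -0.4, -0.3]
grip_width: 0.0511
grasp_force: 0.0
```

Emit:
{"name": "apply_moves", "arguments": {"targets": [[[0, 0.9, 0, 0, 0.2], [0, 0.9, 0, 0, 0.2], [0, 0.6, 0, 0, 0.2], [0, 0.35, 0, 0, 0.2], [0, 0.195, 0, 0, 0.2], [0, 0, -0.3, 0, 0.2], [0, 0, -0.6, 0, 0.2], [0, 0, 0, 0, 0.2]]]}}

```text
clock: 9.1
eef_pos: [0.4429, 0.2888, 0.1092]
tool_rot: [0.731, 0.682, -0.004, -0.0]
ft_force: [-0.8, -0.5, -0.4]
grip_width: 0.0515
grasp_force: 0.0
```

```bash
python3 - <<'E'
from h import *
im,W,c=cloud("top");o=get_obs();print(o["eef_pos"],o["grip_width"])
im,W,c=cloud("scene");cv2.imwrite("pics/s3.png",cv2.resize(im[190:310,160:340],(720,480),interpolation=2))
E
```

```text
[0.44342131 0.28899869 0.1107685 ] 0.05104696438943452
```

View pics/s3.png

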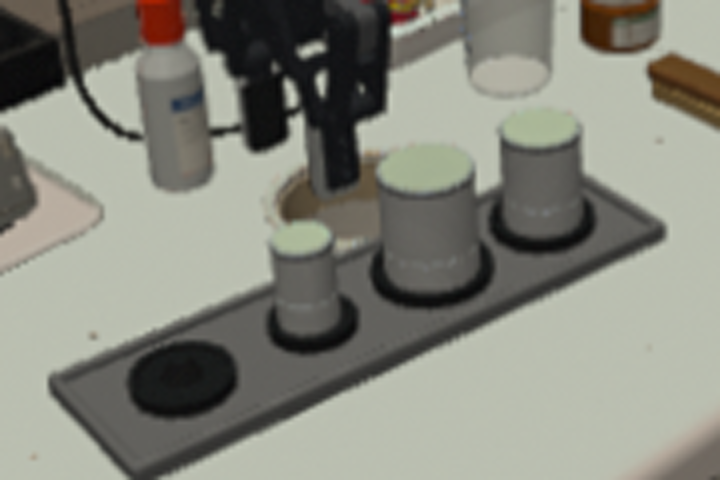

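Former 1 stays in rack, ring a (crop 305,275) below the gripper. Descending and gripping.

Emit:
{"name": "apply_moves", "arguments": {"targets": [[[0, 0, -0.4, 0, 0.2], [0, 0, -0.4, 0, 0.2], [0, 0, -0.36, 0, 0.2], [0, 0, -0.3, 0, 0.2], [0, 0, -0.2, 0, 0.2], [0, 0, 0, 0, 0.2], [0, 0, 0, 0, 0], [0, 0, 0, 0, -0.2]]]}}

```text
clock: 9.87
eef_pos: [0.446, 0.2915, 0.0475]
tool_rot: [0.731, 0.682, 0.001, 0.0]
ft_force: [-0.4, -0.7, 0.1]
grip_width: 0.0338
grasp_force: 0.1
```

Emit:
{"name": "apply_moves", "arguments": {"targets": [[[0, 0, 0, 0, -0.4], [0, 0, 0, 0, -1], [0, 0, 0, 0, -1], [0, 0, 0, 0, -1], [0, 0, 0.1, 0, -1], [0, 0, 0.2, 0, -1], [0, 0, 0.2, 0, -1], [0, 0, 0.3, 0, -1]]]}}

```text
clock: 10.53
eef_pos: [0.4448, 0.291, 0.0786]
tool_rot: [0.731, 0.682, -0.001, -0.0]
ft_force: [0.0, 0.5, -0.9]
grip_width: 0.0289
grasp_force: 59.1
```

Emit:
{"name": "apply_moves", "arguments": {"targets": [[[0, 0, 0.3, 0, -1], [0, 0, 0.5, 0, -1], [0, 0, 0.5, 0, -1], [0, -0.2, 0.5, 0, -1], [0, -0.4, 0, 0, -1], [0, -0.6, 0, 0, -1], [0, -0.85, 0, 0, -1], [0, -0.85, 0, 0, -1]]]}}

```text
clock: 11.2
eef_pos: [0.4454, 0.1748, 0.1513]
tool_rot: [0.73, 0.683, 0.001, 0.0]
ft_force: [0.5, 0.2, -0.2]
grip_width: 0.0287
grasp_force: 59.2
```

Emit:
{"name": "apply_moves", "arguments": {"targets": [[[0, -0.85, 0, 0, -1], [0, -0.85, 0, 0, -1], [0, -0.85, 0, 0, -1], [0, -0.85, 0, 0, -1], [0, -0.85, 0, 0, -1], [0, -0.85, 0, 0, -1], [0, -0.85, 0, 0, -1], [0, -0.85, 0, 0, -1]]]}}

```text
clock: 11.87
eef_pos: [0.4452, -0.0985, 0.1513]
tool_rot: [0.731, 0.682, 0.0, 0.001]
ft_force: [-0.0, -0.2, -0.7]
grip_width: 0.0287
grasp_force: 59.2
```

Emit:
{"name": "apply_moves", "arguments": {"targets": [[[-0.065, -0.85, 0, 0, -1], [-0.05, -0.85, 0, 0, -1], [-0.05, -0.85, 0, 0, -1], [-0.05, -0.85, 0, 0, -1], [-0.05, -0.55, 0, 0, -1], [0, -0.3, 0, 0, -1], [0, -0.16, 0, 0, -1], [0, 0, 0, 0, -1]]]}}

```text
clock: 12.53
eef_pos: [0.4348, -0.2738, 0.1506]
tool_rot: [0.731, 0.682, 0.0, 0.0]
ft_force: [-0.2, 0.9, -0.9]
grip_width: 0.0285
grasp_force: 59.2
```

Emit:
{"name": "apply_moves", "arguments": {"targets": [[[0, 0, -0.4, 0, -1], [0, 0, -0.6, 0, -1], [0, 0, -0.6, 0, -1], [0, 0, -0.4, 0, -1], [0, 0, -0.2, 0, -1], [0, 0, -0.2, 0, -1], [0, 0, -0.15, 0, -1], [0, 0, 0, 0, -1]]]}}

```text
clock: 13.2
eef_pos: [0.4346, -0.2724, 0.0478]
tool_rot: [0.731, 0.683, -0.0, -0.001]
ft_force: [-0.5, -1.0, -0.7]
grip_width: 0.0285
grasp_force: 59.2
```

```bash
python3 - <<'E'
from m import *
im=tray();cv2.imwrite("pics/s4.png",cv2.resize(im[110:230,340:480],(700,600),interpolation=2));o=get_obs();print(o["grip_width"],o["ft_force"])
E
```

```text
ring top [ 0.4415 -0.2686  0.082 ] zmax 0.0849 [409. 167.] 283
[ 0.43490306 -0.2727991   0.04848346] 13.25
0.02865037196140857 [ 1.08923592  0.75436871 -0.22428395]
```

View pics/s4.png

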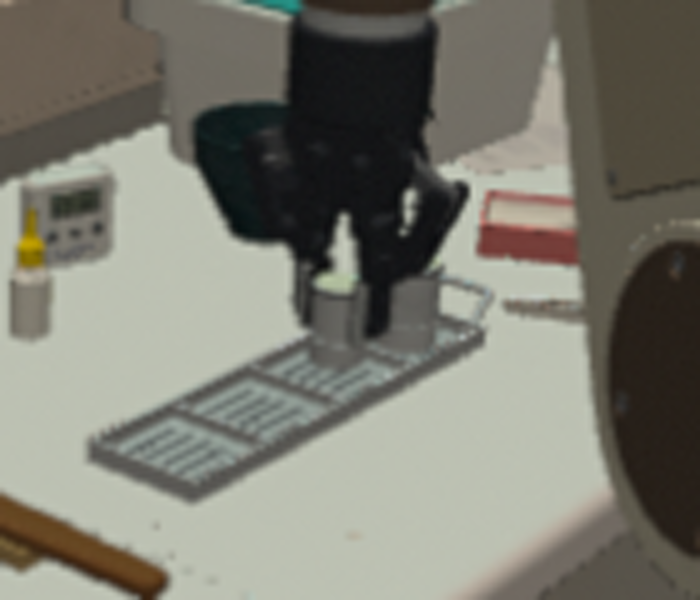

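Ring b stands in bay 1 (crop 413,315); ring a hangs over bay 2 (crop 337,320). Lowering, releasing.

Emit:
{"name": "apply_moves", "arguments": {"targets": [[[0, 0, -0.1, 0, -1], [0, 0, -0.1, 0, -1], [0, 0, -0.05, 0, -1], [0, 0, -0.03, 0, -1], [0, 0, 0, 0, -1], [0, 0, -0.02, 0, -1], [0, 0, 0, 0, -1]]]}}

```text
clock: 13.83
eef_pos: [0.4347, -0.2733, 0.0377]
tool_rot: [0.731, 0.682, 0.0, 0.0]
ft_force: [-3.2, 2.2, 10.3]
grip_width: 0.0284
grasp_force: 60.2
```

Emit:
{"name": "apply_moves", "arguments": {"targets": [[[0, 0, 0.01, 0, -0.2], [0, 0, 0, 0, 0], [0, 0, 0, 0, 0.2], [0, 0, 0, 0, 0.2], [0, 0, 0.2, 0, 0.2], [0, 0, 0.4, 0, 0.2], [0, 0, 0.6, 0, 0.2], [0, 0, 0.6, 0, 0.2]]]}}

```text
clock: 14.5
eef_pos: [0.434, -0.2727, 0.1092]
tool_rot: [0.731, 0.682, -0.0, -0.001]
ft_force: [-0.0, -0.1, -0.6]
grip_width: 0.0509
grasp_force: 0.0
```

```bash
python3 - <<'E'
from m import *
tray()
E
```

```text
ring top [ 0.4291 -0.3352  0.0576] zmax 0.0606 [421. 164.] 104
ring top [ 0.4317 -0.2695  0.0533] zmax 0.0562 [408. 171.] 64
[ 0.43696168 -0.27459098  0.11460998] 14.55
```

Emit:
{"name": "apply_moves", "arguments": {"targets": [[[0, 0, 0.5, 0, 0.5], [0, 0.3, 0.5, 0, 0.5], [0, 0.6, 0, 0, 0.5], [0, 0.9, 0, 0, 0.5], [0, 0.9, 0, 0, 0.5], [0, 0.9, 0, 0, 0.5], [0, 0.9, 0, 0, 0.5], [0, 0.9, 0, 0, 0.5]]]}}

```text
clock: 15.22
eef_pos: [0.4344, -0.0557, 0.1492]
tool_rot: [0.731, 0.682, 0.0, 0.0]
ft_force: [0.1, 0.4, -0.0]
grip_width: 0.0642
grasp_force: 0.0
```

Emit:
{"name": "apply_moves", "arguments": {"targets": [[[0, 0.9, 0, 0, 0.5], [0, 0.9, 0, 0, 0.5], [0, 0.9, 0, 0, 0.5], [0, 0.9, 0, 0, 0.5], [0.02, 0.9, 0, 0, 0.5], [0, 0.9, 0, 0, 0.5], [0, 0.76, 0, 0, 0.5], [0, 0.5, 0, 0, 0.5]]]}}

```text
clock: 15.88
eef_pos: [0.4353, 0.2123, 0.1492]
tool_rot: [0.73, 0.683, 0.001, -0.0]
ft_force: [0.9, 0.2, -0.3]
grip_width: 0.0639
grasp_force: 0.0
```

Emit:
{"name": "apply_moves", "arguments": {"targets": [[[0, 0.2, 0, 0, 0.5], [0, 0.1, 0, 0, 0.5], [0, 0, 0, 0, 0.5], [0, 0, -0.3, 0, 0.5], [0, 0, -0.4, 0, 0.5], [0, 0, 0, 0, 0.5], [0, 0, 0, 0, 0.5]]]}}

```text
clock: 16.47
eef_pos: [0.4347, 0.2196, 0.1202]
tool_rot: [0.732, 0.682, -0.001, -0.0]
ft_force: [-0.1, 0.9, -0.3]
grip_width: 0.064
grasp_force: 0.0
```

```bash
python3 - <<'E'
from h import *
im,W,c=cloud("scene");cv2.imwrite("pics/s5.png",cv2.resize(im[170:300,180:340],(640,520),interpolation=2));o=get_obs();print(o["eef_pos"],o["grip_width"])
E
```

```text
[0.43540318 0.22011836 0.12094708] 0.06435272526640788
```

View pics/s5.png

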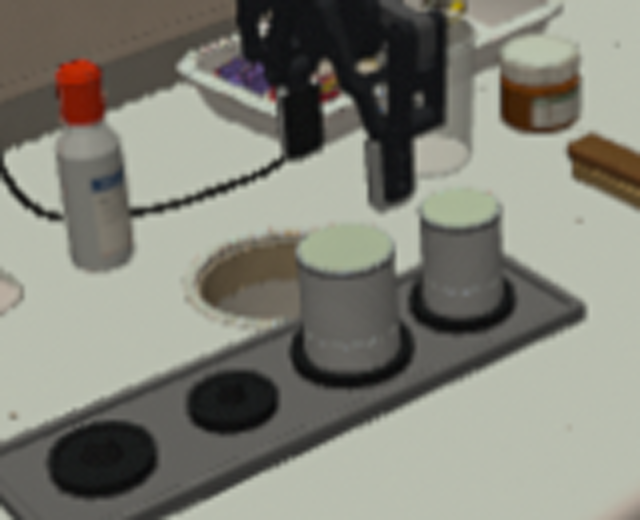

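Ring d (crop 347,300) is under the opened jaws. Descending and gripping.

Emit:
{"name": "apply_moves", "arguments": {"targets": [[[0, 0, -0.3, 0, 0.5], [0, 0, -0.4, 0, 0.5], [0, 0, -0.4, 0, 0.5], [0, 0, -0.4, 0, 0.5], [0, 0, -0.26, 0, 0.5], [0, 0, -0.1, 0, 0.5], [0, 0, 0, 0, 0.5], [0, 0, 0, 0, 0.3]]]}}

```text
clock: 17.18
eef_pos: [0.4361, 0.2213, 0.0472]
tool_rot: [0.731, 0.682, 0.001, 0.0]
ft_force: [0.1, 0.1, -0.8]
grip_width: 0.0556
grasp_force: 0.0
```

Emit:
{"name": "apply_moves", "arguments": {"targets": [[[0, 0, 0, 0, 0.1], [0, 0, 0, 0, -1], [0, 0, 0, 0, -1], [0, 0, 0, 0, -1], [0, 0, 0.1, 0, -1], [0, 0, 0.2, 0, -1], [0, 0, 0.2, 0, -1], [0, 0, 0.3, 0, -1]]]}}

```text
clock: 17.85
eef_pos: [0.4348, 0.221, 0.0784]
tool_rot: [0.731, 0.682, -0.001, -0.0]
ft_force: [0.7, 0.3, -3.1]
grip_width: 0.0468
grasp_force: 61.9
```

Emit:
{"name": "apply_moves", "arguments": {"targets": [[[0, 0, 0.3, 0, -1], [0, 0, 0.5, 0, -1], [0, 0, 0.5, 0, -1], [0, -0.2, 0.5, 0, -1], [0, -0.4, 0, 0, -1], [0, -0.6, 0, 0, -1], [0, -0.85, 0, 0, -1], [0, -0.85, 0, 0, -1]]]}}

```text
clock: 18.52
eef_pos: [0.4354, 0.1047, 0.1511]
tool_rot: [0.73, 0.683, 0.0, 0.0]
ft_force: [0.5, -1.3, -1.9]
grip_width: 0.0466
grasp_force: 62.0
```

Emit:
{"name": "apply_moves", "arguments": {"targets": [[[0, -0.85, 0, 0, -1], [0, -0.85, 0, 0, -1], [0, -0.85, 0, 0, -1], [0, -0.85, 0, 0, -1], [0, -0.85, 0, 0, -1], [0, -0.85, 0, 0, -1], [0, -0.85, 0, 0, -1], [0.04, -0.85, 0, 0, -1]]]}}

```text
clock: 19.18
eef_pos: [0.4365, -0.1684, 0.151]
tool_rot: [0.731, 0.682, 0.0, 0.0]
ft_force: [0.8, 0.1, -3.0]
grip_width: 0.0468
grasp_force: 62.0
```

Emit:
{"name": "apply_moves", "arguments": {"targets": [[[0, -0.55, 0, 0, -1], [0, -0.3, 0, 0, -1], [0, -0.17, 0, 0, -1], [0, 0, 0, 0, -1], [0, 0, -0.4, 0, -1], [0, 0, -0.6, 0, -1], [0, 0, -0.6, 0, -1], [0, 0, -0.4, 0, -1]]]}}

```text
clock: 19.85
eef_pos: [0.4361, -0.2053, 0.0687]
tool_rot: [0.73, 0.683, -0.0, -0.001]
ft_force: [-1.0, -0.4, -3.1]
grip_width: 0.0467
grasp_force: 62.0
```

Emit:
{"name": "apply_moves", "arguments": {"targets": [[[0, 0, -0.2, 0, -1], [0, 0, -0.2, 0, -1], [0, 0, -0.15, 0, -1], [0, 0, 0, 0, -1]]]}}

```text
clock: 20.18
eef_pos: [0.4369, -0.2069, 0.0478]
tool_rot: [0.731, 0.683, -0.0, -0.0]
ft_force: [-0.8, -0.7, -2.0]
grip_width: 0.0464
grasp_force: 62.1
```

```bash
python3 - <<'E'
from m import *
im=tray();cv2.imwrite("pics/s6.png",cv2.resize(im[110:230,340:480],(700,600),interpolation=2));o=get_obs();print(o["grip_width"],o["ft_force"])
E
```

```text
ring top [ 0.4277 -0.3351  0.0575] zmax 0.0599 [422. 164.] 97
ring top [ 0.4499 -0.2042  0.0821] zmax 0.0849 [391. 174.] 321
ring top [ 0.4213 -0.2665  0.0482] zmax 0.0511 [410. 173.] 11
[ 0.43721456 -0.20720975  0.04844402] 20.2333
0.04698371690979751 [-0.13659298 -0.24331177 -2.63642125]
```

View pics/s6.png

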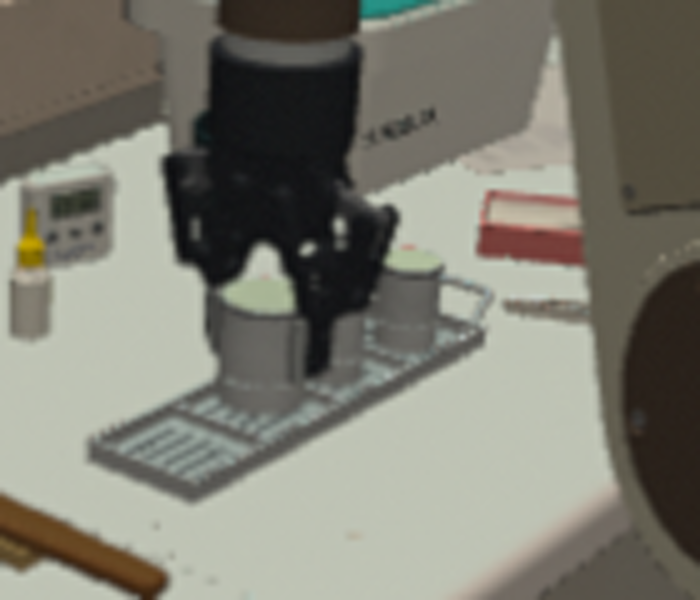

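Rings b and a stand in bays 1 and 2; ring d is centred over bay 3 (crop 260,360). Lowering.

Emit:
{"name": "apply_moves", "arguments": {"targets": [[[0, 0, -0.1, 0, -1], [0, 0, -0.1, 0, -1], [0, 0, -0.05, 0, -1], [0, 0, -0.03, 0, -1], [0, 0, 0, 0, -1], [0, 0, -0.02, 0, -1], [0, 0, 0, 0, -1]]]}}

```text
clock: 20.82
eef_pos: [0.437, -0.2077, 0.0376]
tool_rot: [0.731, 0.682, 0.0, 0.0]
ft_force: [-4.1, 1.2, 9.9]
grip_width: 0.0466
grasp_force: 63.0
```

Emit:
{"name": "apply_moves", "arguments": {"targets": [[[0, 0, 0.01, 0, 0.2], [0, 0, 0, 0, 0.4], [0, 0, 0, 0, 0.5], [0, 0, 0, 0, 0.5], [0, 0, 0.2, 0, 0.5], [0, 0, 0.4, 0, 0.5], [0, 0, 0.6, 0, 0.5], [0, 0, 0.6, 0, 0.5]]]}}

```text
clock: 21.48
eef_pos: [0.4363, -0.2072, 0.1093]
tool_rot: [0.731, 0.682, -0.0, -0.001]
ft_force: [0.3, 0.3, 0.2]
grip_width: 0.0643
grasp_force: 0.0
```

```bash
python3 - <<'E'
from m import *
tray()
E
```

```text
ring top [ 0.4286 -0.3342  0.0578] zmax 0.0603 [421. 164.] 102
ring top [ 0.4328 -0.2046  0.0655] zmax 0.0693 [396. 175.] 310
[ 0.43951134 -0.2087159   0.11443872] 21.5333
```

Emit:
{"name": "apply_moves", "arguments": {"targets": [[[0, 0, 0.5, 0, 0.4], [0, 0.3, 0.5, 0, 0.4], [0, 0.6, 0, 0, 0.4], [0, 0.9, 0, 0, 0.4], [0, 0.9, 0, 0, 0.4], [0, 0.9, 0, 0, 0.4], [0, 0.9, 0, 0, 0.4], [0, 0.9, 0, 0, 0.4]]]}}

```text
clock: 22.2
eef_pos: [0.4369, 0.01, 0.1492]
tool_rot: [0.731, 0.682, 0.0, 0.0]
ft_force: [0.9, 0.6, -0.3]
grip_width: 0.0596
grasp_force: 0.0
```

Emit:
{"name": "apply_moves", "arguments": {"targets": [[[-0.06, 0.9, 0, 0, 0.4], [-0.06, 0.9, 0, 0, 0.4], [-0.07, 0.9, 0, 0, 0.4], [0, 0.5, 0, 0, 0.4], [0, 0.27, 0, 0, 0.4], [0, 0.12, 0, 0, 0.4], [0, 0, -0.3, 0, 0.4], [0, 0, -0.4, 0, 0.4]]]}}

```text
clock: 22.87
eef_pos: [0.4309, 0.152, 0.1218]
tool_rot: [0.731, 0.682, 0.002, 0.001]
ft_force: [-0.6, -0.1, -0.9]
grip_width: 0.0599
grasp_force: 0.0
```

Emit:
{"name": "apply_moves", "arguments": {"targets": [[[0, 0, 0, 0, 0.4], [0, 0, 0, 0, 0.4]]]}}

```text
clock: 23.03
eef_pos: [0.4287, 0.1508, 0.1202]
tool_rot: [0.731, 0.682, -0.001, -0.0]
ft_force: [-0.0, -0.9, 1.1]
grip_width: 0.0596
grasp_force: 0.0
```

```bash
python3 - <<'E'
from h import *
im,W,c=cloud("scene");cv2.imwrite("pics/s7.png",cv2.resize(im[160:280,210:370],(640,480),interpolation=2));o=get_obs();print(o["eef_pos"],o["grip_width"])
E
```

```text
[0.42944451 0.15108025 0.12090332] 0.059777209549999946
```

View pics/s7.png

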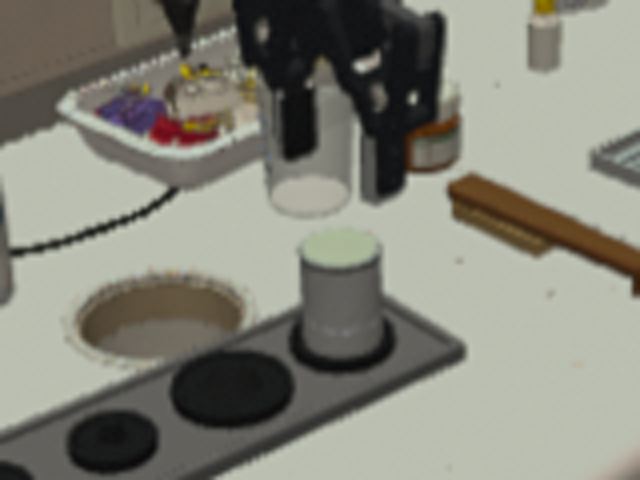

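Three formers stand empty in the rack and ring c (crop 342,295) is below the jaws. Gripping it.

Emit:
{"name": "apply_moves", "arguments": {"targets": [[[0, 0, -0.3, 0, 0.4], [0, 0, -0.4, 0, 0.4], [0, 0, -0.4, 0, 0.4], [0, 0, -0.4, 0, 0.4], [0, 0, -0.26, 0, 0.4], [0, 0, -0.1, 0, 0.4], [0, 0, 0, 0, 0.4], [0, 0, 0, 0, 0.2]]]}}

```text
clock: 23.75
eef_pos: [0.4302, 0.152, 0.0471]
tool_rot: [0.731, 0.682, 0.001, 0.0]
ft_force: [-0.4, 0.4, 0.3]
grip_width: 0.0515
grasp_force: 0.0
```

Emit:
{"name": "apply_moves", "arguments": {"targets": [[[0, 0, 0, 0, 0], [0, 0, 0, 0, -1], [0, 0, 0, 0, -1], [0, 0, 0, 0, -1], [0, 0, 0.1, 0, -1], [0, 0, 0.2, 0, -1], [0, 0, 0.2, 0, -1], [0, 0, 0.3, 0, -1]]]}}

```text
clock: 24.42
eef_pos: [0.4288, 0.1519, 0.0786]
tool_rot: [0.731, 0.682, -0.001, -0.0]
ft_force: [0.5, 0.3, -1.4]
grip_width: 0.0412
grasp_force: 60.7
```

Emit:
{"name": "apply_moves", "arguments": {"targets": [[[0, 0, 0.3, 0, -1], [0, 0, 0.5, 0, -1], [0, 0, 0.5, 0, -1], [0, -0.2, 0.5, 0, -1], [0, -0.4, 0, 0, -1], [0, -0.6, 0, 0, -1], [0, -0.85, 0, 0, -1], [0, -0.85, 0, 0, -1]]]}}

```text
clock: 25.08
eef_pos: [0.4295, 0.0354, 0.1513]
tool_rot: [0.73, 0.683, 0.001, 0.0]
ft_force: [1.7, -1.1, -1.4]
grip_width: 0.0406
grasp_force: 60.8
```

Emit:
{"name": "apply_moves", "arguments": {"targets": [[[0.06, -0.85, 0, 0, -1], [0.06, -0.85, 0, 0, -1], [0.06, -0.85, 0, 0, -1], [0.075, -0.85, 0, 0, -1], [0, -0.55, 0, 0, -1], [0, -0.3, 0, 0, -1], [0, -0.18, 0, 0, -1], [0, 0, 0, 0, -1]]]}}

```text
clock: 25.75
eef_pos: [0.4397, -0.1424, 0.1508]
tool_rot: [0.732, 0.682, 0.0, 0.0]
ft_force: [0.8, -0.0, -1.7]
grip_width: 0.041
grasp_force: 60.8
```

Emit:
{"name": "apply_moves", "arguments": {"targets": [[[0, 0, -0.4, 0, -1], [0, 0, -0.6, 0, -1], [0, 0, -0.6, 0, -1], [0, 0, -0.4, 0, -1], [0, 0, -0.2, 0, -1], [0, 0, -0.2, 0, -1], [0, 0, -0.15, 0, -1], [0, 0, 0, 0, -1]]]}}

```text
clock: 26.42
eef_pos: [0.4395, -0.1406, 0.0478]
tool_rot: [0.731, 0.683, -0.0, -0.0]
ft_force: [-0.1, 0.2, -1.2]
grip_width: 0.041
grasp_force: 60.8
```

```bash
python3 - <<'E'
from m import *
im=tray();cv2.imwrite("pics/s8.png",cv2.resize(im[110:230,340:480],(700,600),interpolation=2));o=get_obs();print(o["grip_width"],o["ft_force"])
E
```

```text
ring top [ 0.4292 -0.3342  0.0574] zmax 0.0593 [421. 164.] 104
ring top [ 0.4452 -0.138   0.082 ] zmax 0.0849 [375. 181.] 314
ring top [ 0.4163 -0.2124  0.0648] zmax 0.067 [403. 175.] 132
[ 0.43979536 -0.14087637  0.04842909] 26.4667
0.040814577687902996 [ 0.4723627  -0.30998176 -1.24956447]
```

View pics/s8.png

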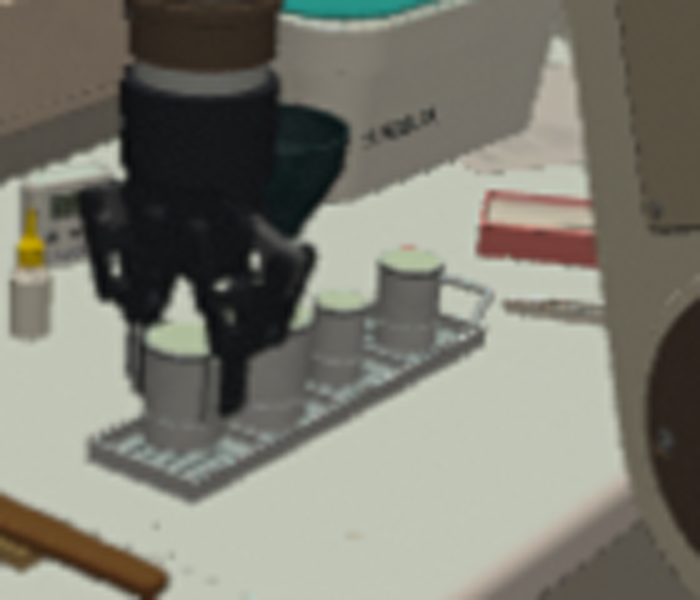

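Three rings stand in bays 1–3; ring c is over the last bay (crop 180,395). Lowering.

Emit:
{"name": "apply_moves", "arguments": {"targets": [[[0, 0, -0.1, 0, -1], [0, 0, -0.1, 0, -1], [0, 0, -0.05, 0, -1], [0, 0, -0.03, 0, -1], [0, 0, 0, 0, -1], [0, 0, -0.02, 0, -1], [0, 0, 0, 0, -1]]]}}

```text
clock: 27.05
eef_pos: [0.4397, -0.1412, 0.0376]
tool_rot: [0.731, 0.682, 0.0, 0.0]
ft_force: [-4.7, 1.0, 9.8]
grip_width: 0.0407
grasp_force: 61.9
```

Emit:
{"name": "apply_moves", "arguments": {"targets": [[[0, 0, 0.01, 0, 0.1], [0, 0, 0, 0, 0.3], [0, 0, 0, 0, 0.4], [0, 0, 0, 0, 0.4], [0, 0, 0.2, 0, 0.4], [0, 0, 0.4, 0, 0.4], [0, 0, 0.6, 0, 0.4], [0, 0, 0.6, 0, 0.4]]]}}

```text
clock: 27.72
eef_pos: [0.4389, -0.1409, 0.1093]
tool_rot: [0.731, 0.682, -0.0, -0.001]
ft_force: [0.1, -0.3, 0.8]
grip_width: 0.06
grasp_force: 0.0
```

Emit:
{"name": "apply_moves", "arguments": {"targets": [[[0, 0, 0.6, 0, 0.4], [0, 0.4, 0.6, 0, 0.4], [0, 0.7, 0.6, 0, 0.4], [0, 0.8, 0.4, 0, 0.4], [0, 0.8, 0, 0, 0.4], [0, 0.6, 0, 0, 0.4], [0, 0.3, 0, 0, 0.4], [0, 0, 0, 0, 0.4]]]}}

```text
clock: 28.38
eef_pos: [0.4395, 0.0051, 0.1974]
tool_rot: [0.73, 0.684, 0.001, -0.0]
ft_force: [-0.1, -0.1, 0.3]
grip_width: 0.06
grasp_force: 0.0
```

```bash
python3 - <<'E'
from m import *
im=tray();a=cv2.resize(im[110:230,340:480],(560,480),interpolation=2)
im,W,c=cloud("top");b=cv2.resize(im[180:245,330:450],(560,303)[:2],interpolation=2)[150:270]
cv2.imwrite("pics/s9.png",np.vstack([a,b]));
for n,uv in(("beaker",(297,167)),("jar",(326,175)),("brush",(314,222))): print(n,W[uv[1],uv[0]])
E
```

```text
ring top [ 0.4288 -0.3343  0.0577] zmax 0.0603 [421. 164.] 103
ring top [ 0.4332 -0.1876  0.0645] zmax 0.0676 [389. 178.] 495
[0.43955436 0.00388582 0.19722743] 28.4333
beaker [0.44085998 0.01185036 0.62734392]
jar [ 0.4241478  -0.03785061  0.63988924]
brush [ 0.34052684 -0.01880765  0.66987446]
```

View pics/s9.png

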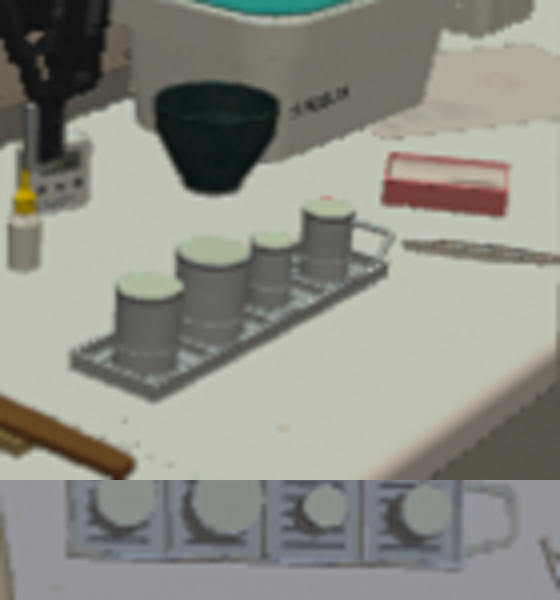

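All four rings stand upright in their bays: from the handle (crop 327,240) they go b, a, d, c. The gripper is clear, so I hand the job in.

```bash
python3 -c "
from workcell import order
print(order.job_done())"
```

```text
the job is handed in; nothing more can be done
None
```

I loaded all four rings upright, each in its own bay (from the handle: b, a, d, c), and handed the job in at about 28 s; the handing-in call returned no verdict.

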